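Fold down the hook and hang up the pail

ROBOT

A 6-joint arm with a two-finger parallel gripper is mounted at the origin on a cart in front of the work surface, level with it; the furniture and walls round the work are solid. World frame = base frame: x ahead of the robot, y to its left, z up, the work surface at z = 0. Lengths are in m, angles in rad, forces in N, time in s.
With the tool pointing down it reaches from about 0.35 to 0.975 m from the base axis. Payload 4.9 kg.
Tool frame: the origin (TCP) lies at the very end of the fingers, on their centre line; the grasp point (between the pads) lies 19 mm behind it; x points along the fingers, y is the direction in which the jaws open and shut, and the axes are right-handed (so a half turn about x gives the same grasp; the last joint's range is limited). The gripper opens to 85 mm and grips with 20 to 120 N. Pads are 22 mm wide; open, the fingers measure 114 mm over their backs; the gripper's body (76 mm by 85 mm) begins 54 mm behind the grasp point. The pads swing forward as they close: fully open they stand 13 mm farther back than shut.
Start: joints at [-1.337, 0.053, 1.613, -0, 1.476, -0.119], TCP at [0.216, -0.586, 0.231] pointing down, gripper open.
Joint ranges: [-3.01, 3.01], [-1.01, 2.22], [0.06, 2.58], [-1.02, 4.17], [0.09, 2.62], [-3.14, 3.14]. Speed limits (rad/s): [2.57, 2.57, 3.14, 3.14, 3.14, 3.14].

INTERFACE

Orientations are given as a rotation vector (axis times angle).
In Python, from station import ctrl, get_image, calibration, finish_job, search_frame, cut_out, mark_of gives the robot as it stands. The module is installed in compiled form; this text tells all that it offers.
- The arm moves only by the tool arm_command, never from a script. Its argument "plan" is a list that holds one entry, the list of rows, each a list of 7 numbers: the shift along the tool's x, y, z in m, then the turn, a rotation vector about the tool's x, y, z in degrees, then the finger opening in m, from 0 to 0.0854. A call has 1 to 20 rows; each row shifts and turns the pose as measured when the row begins, along the tool's axes as they then stand; what a row does not reach is not made up. A row lasts 1/12 s, in which the tool goes at most 41.7 mm and 7.16 degrees, less where a joint would pass 70% of its speed; a pose out of reach is approached as far as the arm can. A call with a gripper value outside its range is refused whole. The fingers move at their own pace and stop on an object; "squeeze" is the grip in N (left out, the last holds). Time passes only in rows, so rows that do not move let the fingers close. It gives the time, the measured TCP pose, the force and the opening at its end, in the units of the state.
- ctrl.get_obs(): the state, without advancing time (a new reading comes with each control period).
- get_image(name): name is "scene" or "top"; returns the picture (480x640x3 uint8, red, green, blue); there is no depth.
- calibration(name): a dict with "fx", "fy", "cx", "cy" (pixels), "cam_to_world" (4x4, takes a point from camera to world coordinates). Camera axes: x right, y down, z forward; pixel columns grow to the right and rows downward; lengths in m; the calibration is good to about 2 mm. A picture is of the moment at which its call begins. calibration takes no time and is no camera call.
- finish_job(): hands the job in, once; it reports no verdict.
Trained networks look in the newest picture that a camera, given by its name, has taken for a name from the list of things; names that differ only in an ending like _2 or _b are one class to them, and where a whole thing is asked for, a point or a joint stands for the part that bears it (a point fixed in the world has none). Each returns a list of dicts, best first, with "conf" (0 to 1); they miss things now and then, are a little off and sometimes report something else, mostly with a low value. They report only what shows in the picture. A call takes as long as a camera call.
- search_frame(camera, thing): "at" ([x, y, z] in m, in the coordinates of the camera as it stood for that picture, good to about 4 mm: the middle of the surface that is visible of it).
- cut_out(camera, thing): "mask" (480x640 bool, what is visible of it).
- mark_of(camera, thing): "at" ([x, y, z] in m, in the coordinates of the camera as it stood for that picture, good to about 4 mm: a listed point, or the origin of a listed thing).
The state is a dict: "t": time; "q": joint angles; "dq": joint speeds; "effort": joint torques, N m; "tool_pos": TCP position; "tool_rot": TCP orientation; "contact_force": force on the tool from outside, world axes, zero at the start; "wrist_torque": the same for the moment, N m; "opening": finger opening in m.
Only numpy, scipy, OpenCV 4.12 (cv2) and the standard library are available. Lean on these libraries where they do the work, as an engineer would, in place of code of your own. Each camera call takes 0.05 s, during which the arm holds its last target. There are 200 camera calls.

TASK

Fold the flip-up hook arm on the small stand down until it sticks out level, then hang the little steel pail on it by its bail and let go, so that the pail hangs still and straight behind the upturned tip of the arm. Carry the pail upright, without tipping it.

Things in the scene. Friction and masses are not known exactly. Their poses are not given: they have to be found in the camera images.
- hook_stand: Fixed stand: foot plate 150 x 130 x 12 mm, upright grey panel 100 mm wide, top 211 mm up, its front 13 mm behind the origin. Origin: on the worktop straight below the hinge pin of the steel hook arm; the pin is 155 mm up and runs along y. -x is the way the arm sticks out when folded down (roughly to the robot); z up. The foot reaches 45 mm in front of the origin, 105 mm behind.
- hook_arm (a joint): Angle of the hook arm: 0 = folded up, upright against the panel; 1.57 = folded down on its stop, level, sticking out along the stand's -x with its top face 160 mm above the worktop. It weighs 80 g; friction holds it near upright, but past about 0.5 it falls the rest of the way by itself. The stop carries the load.
- hook_tip (a point): End of the arm, on its centre line 115 mm from the hinge pin. The arm is a bar 12 mm wide (along stand y), 10 mm thick; folded up, it stands 60 mm above the panel's top, where it can be pinched from above or drawn forward from behind. Its end prong reaches 18 mm from the centre line: to stand +x when up, upwards when down (top then 173 mm above the worktop).
- pail_grip (a point): Centre of the upright black grip (20 mm diameter, 36 high) on the bail of a small steel pail (140 g, 62 mm wide, 60 high), the only vessel with a bail; 160 mm above its underside. The stiff 6 mm wire bail stands in its own y-z plane, 56 mm wide inside; the arch's underside is 35 mm, the pail's rim 100 mm below this point. Hung, this point is 195 mm above the worktop. z up.

How it is judged:
On the way:
1. the hook arm is folded down level while the pail still stands on the worktop (value of joint hook_arm above 1.45 rad and height (world z) of pail_grip below 0.175 m), for 0.2 s.
At the end, for the whole second after the job is handed in: The arm is down (over 1.45 rad) and the pail hangs on it by its bail: its grip 25 to 112 mm in front of the hinge, within 20 mm of the arm's line, 180 to 210 mm above the worktop, the pail within 0.2 rad of upright, its bail within 0.6 rad of square across the arm (value of joint hook_arm above 1.45 rad and x of pail_grip in the frame of hook_stand between -0.112 and -0.025 m and y of pail_grip in the frame of hook_stand between -0.02 and 0.02 m and z of pail_grip in the frame of hook_stand between 0.18 and 0.21 m and angle between pail_grip's own z axis and vertical below 0.2 rad and angle between the y axis of pail_grip and the y axis of hook_stand, either way round below 0.6 rad); the robot touches nothing.
It fails at once if the pail is tipped by more than 0.7 rad (angle between pail_grip's own z axis and vertical above 0.7 rad).
It also fails if it takes over 58 s, if anything falls off the work surface, if the arm or the gripper's body presses on something with over 40 N, if the wrist force passes 120 N, or if a joint passes its speed limit or range.

## Working session

There is one attempt and no reset: what is moved stays moved. The work goes in short steps, Python scripts to look and compute and a tool call to move; the robot and the scene stay as the last step left them, time stands still between calls to the robot, and variables do not carry over. Pictures are saved under pics/ and viewed, about 8 in all and at most 12, crops included, and the job is handed in when it is done.

Besides the shell and the picture viewer there is one more tool, called after "Emit:" by a JSON object that holds its "op" and its "data". arm_command: Moves the arm, as the interface text tells. Its arguments: {"type":"object","properties":{"plan":{"type":"array","items":{"type":"array","items":{"type":"array","items":{"type":"number"}}}},"squeeze":{"type":"number"}},"required":["plan"]}

```bash
mkdir -p pics; cat > h.py <<'E'
import numpy as np, cv2
from station import *
from scipy.spatial.transform import Rotation as R
def w(cam,p):
    T=np.array(calibration(cam)["cam_to_world"]); return T[:3,:3]@np.array(p)+T[:3,3]
def pix(cam,p):
    c=calibration(cam);T=np.array(c["cam_to_world"]);q=T[:3,:3].T@(np.array(p)-T[:3,3])
    return np.round([c["fx"]*q[0]/q[2]+c["cx"],c["fy"]*q[1]/q[2]+c["cy"]],1)
def save(cam,n):
    im=get_image(cam);cv2.imwrite(f"pics/{n}.png",im[:,:,::-1]);return im
def marks(cams,things):
    for c in cams:
        for t in things:
            for d in mark_of(c,t)[:2]: print(c,t,round(d["conf"],2),np.round(w(c,d["at"]),4),pix(c,w(c,d["at"])))
def st():
    o=ctrl.get_obs();print("t",o["t"],"pos",np.round(o["tool_pos"],4),"op",round(o["opening"],4),"F",np.round(o["contact_force"],1));print(np.round(R.from_rotvec(o["tool_rot"]).as_matrix(),3),np.round(o["q"],2));return o
E
python3 - <<'E'
from h import *
np.set_printoptions(suppress=True)
for c in("scene","top"): save(c,c+"0")
marks(("scene","top"),("hook_stand","hook_tip","pail_grip"))
for c in("scene","top"): print(np.round(calibration(c)["cam_to_world"],2))
st()
E
```

```text
scene hook_stand 0.78 [0.6571 0.0621 0.0016] [273.2 310.5]
scene hook_stand 0.65 [0.6468 0.0595 0.2685] [269.7 198.4]
scene hook_tip 0.69 [0.6472 0.0622 0.2726] [268.5 197. ]
scene pail_grip 0.79 [0.4954 0.3438 0.1643] [243.8 375.5]
top hook_stand 0.95 [ 0.6515  0.0657 -0.0008] [319.9 206.7]
top hook_tip 0.66 [0.6493 0.0662 0.2753] [320.5 174.7]
top pail_grip 0.95 [0.4944 0.3467 0.1638] [189.7 263. ]
[[-0.85 -0.28  0.44  0.13]
 [-0.52  0.48 -0.7   0.72]
 [-0.01 -0.83 -0.56  0.73]
 [ 0.    0.    0.    1.  ]]
[[-0.02 -0.98  0.18  0.33]
 [-1.    0.02 -0.01  0.08]
 [ 0.01 -0.18 -0.98  1.31]
 [ 0.    0.    0.    1.  ]]
t 0.4 pos [ 0.2159 -0.5864  0.2311] op 0.0854 F [-0.1 -0.1 -0.7]
[[-0.     0.346 -0.938]
 [ 0.    -0.938 -0.346]
 [-1.    -0.     0.   ]] [-1.34  0.05  1.61 -0.    1.48 -0.12]
```

View pics/scene0.png

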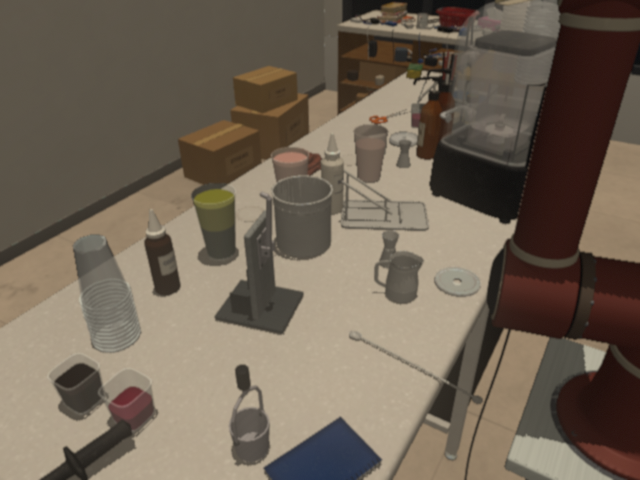

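View pics/top0.png

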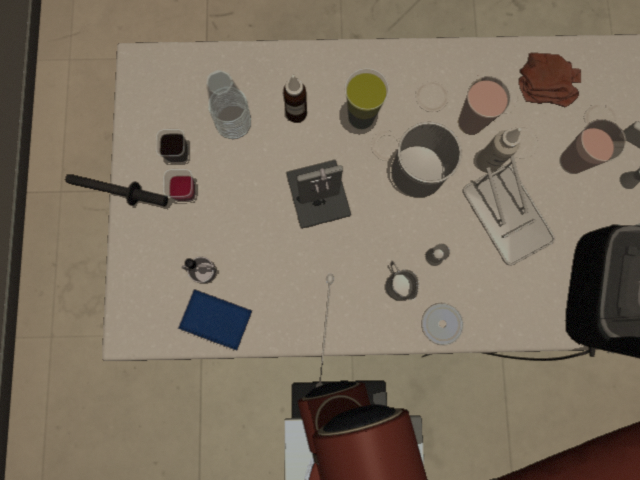

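The scene view shows the stand with its arm up at about (268,197), and the pail with its black grip at (243,376). The top view shows the stand foot at (288–351, 160–228) and the pail at about (200,268). The pail and the tall pot are separate objects. Next I need the yaw of the stand and of the bail.

```bash
python3 - <<'E'
from h import *
im=cv2.imread("pics/top0.png");s=cv2.imread("pics/scene0.png")
f=lambda a,x,y,wd:cv2.resize(a[y:y+wd,x:x+wd],(400,400),interpolation=cv2.INTER_CUBIC)
cv2.imwrite("pics/crop.png",np.vstack([np.hstack([f(im,280,145,90)[:300],f(im,170,235,67)[:300]]),np.hstack([f(s,205,180,140)[:300],f(s,200,360,110)[:300]])]))
get_image("top")
m=cut_out("top","hook_stand")[0]["mask"]
cn=max(cv2.findContours(m.astype(np.uint8),0,2)[0],key=cv2.contourArea)
print("hull",cv2.approxPolyDP(cv2.convexHull(cn),2,True)[:,0].tolist())
for th in np.arange(.1,.5,.05):
    r=R.from_euler('z',th).as_matrix();o=np.array([.653,.065,0])
    v=0
    pts=[pix("top",o+r@[a,b,.012]) for a,b in((-.045,-.065),(-.045,.065),(.105,.065),(.105,-.065))]
    p=np.zeros(m.shape,np.uint8);cv2.fillConvexPoly(p,np.int32(np.round(pts)),1)
    print(round(th,2),(p&~m).sum(),(p&m).sum(),np.array(pts).tolist())
get_image("top");m=cut_out("top","pail_grip")[0]["mask"];print(np.argwhere(m).mean(0)[::-1],m.sum())
for y in range(0,180,20):
    a=np.deg2rad(y); print(y,[pix("top",np.array([.495,.345,z])+k*.028*np.array([-np.sin(a),np.cos(a),0])).tolist() for z in(.06,.12) for k in(-1,1)])
E
```

```text
hull [[333, 160], [342, 169], [350, 213], [344, 217], [301, 227], [286, 173]]
0.1 257 2997 [[348.8, 219.5], [295.9, 225.8], [289.1, 167.2], [340.9, 161.2]]
0.15 190 3060 [[349.5, 218.1], [297.0, 227.0], [287.1, 168.7], [338.6, 160.2]]
0.2 168 3079 [[350.1, 216.7], [298.2, 228.1], [285.3, 170.3], [336.3, 159.4]]
0.25 129 3078 [[350.7, 215.2], [299.4, 229.1], [283.6, 172.0], [333.9, 158.7]]
0.3 180 3031 [[351.1, 213.7], [300.7, 230.1], [281.9, 173.8], [331.5, 158.0]]
0.35 263 2956 [[351.5, 212.2], [302.0, 231.1], [280.3, 175.7], [329.1, 157.6]]
0.4 328 2908 [[351.9, 210.6], [303.4, 231.9], [278.8, 177.7], [326.7, 157.2]]
0.45 355 2821 [[352.1, 209.1], [304.8, 232.7], [277.5, 179.7], [324.2, 156.9]]
[199.64589666 269.08510638] 658
0 [[212.9, 268.5], [188.6, 269.1], [207.8, 265.1], [182.3, 265.7]]
20 [[212.2, 264.4], [189.3, 273.2], [207.1, 260.8], [183.0, 270.0]]
40 [[210.1, 260.9], [191.3, 276.8], [204.9, 257.1], [185.1, 273.7]]
60 [[207.0, 258.3], [194.5, 279.4], [201.6, 254.4], [188.5, 276.5]]
80 [[203.0, 256.9], [198.4, 280.7], [197.5, 253.0], [192.6, 277.9]]
100 [[198.8, 257.0], [202.7, 280.6], [193.1, 253.1], [197.0, 277.8]]
120 [[194.9, 258.5], [206.7, 279.1], [188.9, 254.6], [201.2, 276.2]]
140 [[191.6, 261.3], [209.9, 276.4], [185.5, 257.5], [204.7, 273.3]]
160 [[189.4, 264.9], [212.1, 272.7], [183.2, 261.3], [207.0, 269.5]]
```

View pics/crop.png

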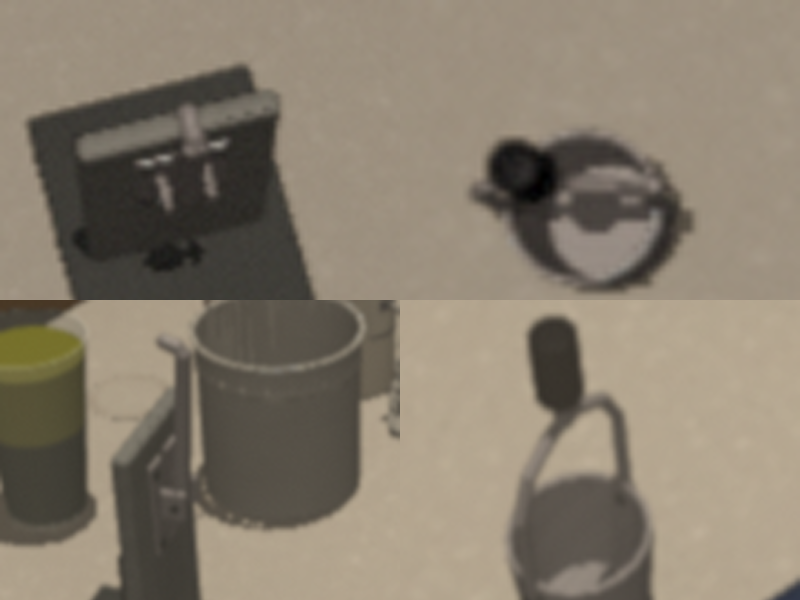

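The stand's yaw is about +0.24 rad, from the foot fit and the panel's top edge, and the bail's yaw is about −0.15 rad. The tool is already nearly aligned with the stand. I'll rise, go back clear of the blender, and come round with the fingers shut.

Emit:
{"op": "arm_command", "data": {"plan": [[[-0.03, 0, 0, 6.5, 0, 0, 0], [-0.03, 0, 0, 0, 0, 0, 0], [-0.03, 0, 0, 0, 0, 0, 0], [0, -0.034, -0.0083, 0, 0, 0, 0], [0, -0.034, -0.0083, 0, 0, 0, 0], [0, -0.034, -0.0083, 0, 0, 0, 0], [0, -0.034, -0.0083, 0, 0, 0, 0], [0, -0.034, -0.0083, 0, 0, 0, 0], [0, -0.034, -0.0083, 0, 0, 0, 0], [0, -0.034, -0.0083, 0, 0, 0, 0], [0, -0.034, -0.0083, 0, 0, 0, 0], [0, -0.034, -0.0083, 0, 0, 0, 0]]]}}

```text
t: 1.6
tool_pos: [0.2168, -0.2638, 0.3242]
tool_rot: [2.103, 0.241, -2.102]
contact_force: [0.8, 0.4, 0.5]
opening: -0.0001
```

```bash
python3 -c "
from h import *
o=st();M=R.from_rotvec(o['tool_rot']).as_matrix()
print(M.T@(np.array([.45,-.05,.32])-o['tool_pos']))
marks(('top',),('hook_stand','hook_tip','pail_grip'))"
```

```text
t 1.6 pos [ 0.2168 -0.2638  0.3242] op -0.0001 F [0.8 0.4 0.5]
[[ 0.     0.224 -0.975]
 [ 0.002 -0.975 -0.224]
 [-1.    -0.002 -0.001]] [-1.1  -0.72  2.06  0.    1.8   0.24]
[ 0.004797   -0.15607771 -0.27519172]
top hook_stand 0.91 [0.6535 0.0662 0.0017] [319.6 205.7]
top hook_tip 0.44 [0.6484 0.0628 0.2724] [322.2 175.6]
top pail_grip 0.89 [0.4929 0.3512 0.1634] [187.6 263.8]
```

Emit:
{"op": "arm_command", "data": {"plan": [[[0, -0.0173, -0.0306, 0, 0, 0, 0], [0, -0.0173, -0.0306, 0, 0, 0, 0], [0, -0.0173, -0.0306, 0, 0, 0, 0], [0, -0.0173, -0.0306, 0, 0, 0, 0], [0, -0.0173, -0.0306, 0, 0, 0, 0], [0, -0.0173, -0.0306, 0, 0, 0, 0], [0, -0.0173, -0.0306, 0, 0, 0, 0], [0, -0.0173, -0.0306, 0, 0, 0, 0], [0, -0.0173, -0.0306, 0, 0, 0, 0], [0, -0.0085, -0.034, 0, 0, 0, 0], [0, -0.0085, -0.034, 0, 0, 0, 0], [0, -0.0085, -0.034, 0, 0, 0, 0], [0, -0.0085, -0.034, 0, 0, 0, 0], [0, -0.0085, -0.034, 0, 0, 0, 0], [0, -0.0085, -0.034, 0, 0, 0, 0], [0, -0.0085, -0.034, 0, 0, 0, 0], [0, -0.0085, -0.034, 0, 0, 0, 0], [0, 0, 0, 0, 0, 0, 0]]]}}

```text
t: 3.25
tool_pos: [0.7376, 0.0714, 0.3047]
tool_rot: [2.098, 0.204, -2.124]
contact_force: [-0.4, -0.7, -1.1]
opening: 0.0001
```

```bash
python3 -c "
from h import *
o=st();M=R.from_rotvec(o['tool_rot']).as_matrix()
print(M.T@(np.array([.702,.077,.24])-o['tool_pos']))
s=save('scene','s1');t=save('top','t1');f=lambda a,x,y,n:cv2.resize(a[y:y+n,x:x+n,::-1],(400,400))
cv2.imwrite('pics/c1.png',np.hstack([f(s,190,120,200),f(t,250,90,150)]))"
```

```text
t 3.25 pos [0.7376 0.0714 0.3047] op 0.0001 F [-0.4 -0.7 -1.1]
[[-0.011  0.201 -0.98 ]
 [-0.01  -0.98  -0.201]
 [-1.     0.008  0.013]] [ 0.    0.3   1.21 -0.01  1.64  1.37]
[ 0.06500685 -0.01311632  0.03290645]
```

View pics/c1.png

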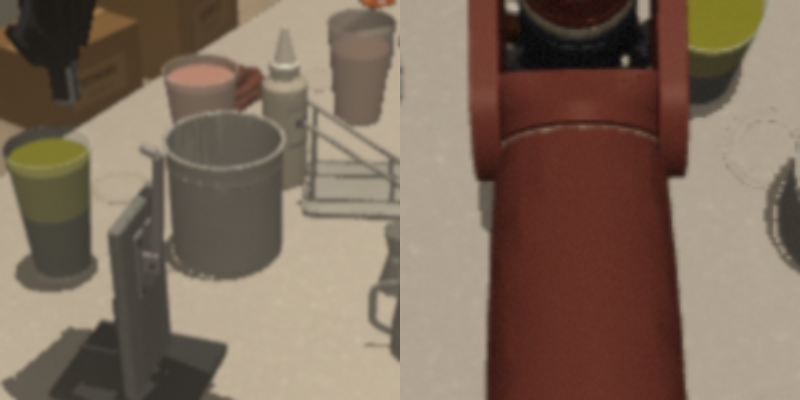

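The fingers are behind the arm and clear of everything. I'll lower them and then draw the arm forward.

Emit:
{"op": "arm_command", "data": {"plan": [[[0.02, -0.006, 0.01, -2, 0, 0, 0], [0.025, -0.006, 0.01, 0, 0.5, 0, 0], [0.022, 0, 0.008, 0, 0, 0, 0], [0, 0, 0, 0, 0, 0, 0]]]}}

```text
t: 3.68
tool_pos: [0.7041, 0.07, 0.2405]
tool_rot: [2.094, 0.233, -2.092]
contact_force: [-0.1, -0.2, -1.0]
opening: 0.0001
```

```bash
python3 -c "
from h import *
o=st();M=R.from_euler('z',.24).as_matrix()
print(M.T@(np.array(o['tool_pos'])-[.651,.064,0]))"
```

```text
t 3.6833 pos [0.7041 0.07   0.2405] op 0.0001 F [-0.1 -0.2 -1. ]
[[ 0.002  0.231 -0.973]
 [-0.011 -0.973 -0.231]
 [-1.     0.011  0.   ]] [-0.    0.24  1.39 -0.01  1.51  1.34]
[ 0.05303995 -0.00676392  0.24051207]
```

Emit:
{"op": "arm_command", "data": {"plan": [[[0, -0.004, 0.012, 0, 0, 0, 0], [0, -0.002, 0.012, 0, 0, 0, 0], [0, 0, 0.012, 0, 0, 0, 0], [0, 0, 0.012, 0, 0, 0, 0], [0, 0, 0.012, 0, 0, 0, 0], [0, 0, 0.012, 0, 0, 0, 0], [0, 0, 0.012, 0, 0, 0, 0], [0, 0, 0.012, 0, 0, 0, 0], [0, 0, 0.012, 0, 0, 0, 0], [0, 0, 0.012, 0, 0, 0, 0], [0, 0, 0, 0, 0, 0, 0], [0, 0, 0, 0, 0, 0, 0]]]}}

```text
t: 4.68
tool_pos: [0.5831, 0.0371, 0.2619]
tool_rot: [2.127, 0.212, -2.068]
contact_force: [-0.4, 0.0, 0.4]
opening: 0.0003
```

```bash
python3 -c "
from h import *
o=st();M=R.from_euler('z',.24).as_matrix()
print(M.T@(np.array(o['tool_pos'])-[.651,.064,0]))
s=save('scene','s2');marks(('scene',),('hook_tip','pail_grip'))
cv2.imwrite('pics/c2.png',cv2.resize(s[150:350,190:390,::-1],(400,400)))"
```

```text
t 4.6833 pos [0.5831 0.0371 0.2619] op 0.0003 F [-0.4  0.   0.4]
[[ 0.03   0.217 -0.976]
 [-0.014 -0.976 -0.218]
 [-0.999  0.021 -0.026]] [-0.06 -0.08  1.69 -0.01  1.5   1.29]
[-0.07238905 -0.00995212  0.26194444]
scene hook_tip 0.94 [0.5473 0.0334 0.1843] [325.2 245.9]
```

View pics/c2.png

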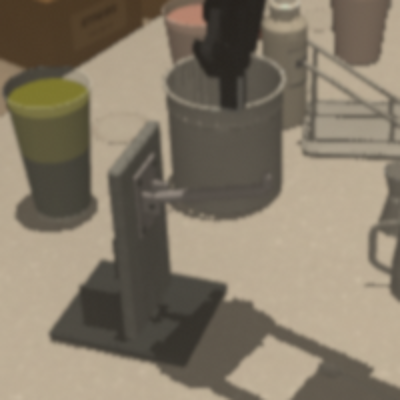

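The arm now looks folded down, running from about (265,243) to (325,241) in the full frame. I'll lift, swing over the pail, and check the arm again once the view is clear.

Emit:
{"op": "arm_command", "data": {"plan": [[[-0.03, 0, 0, 0, -1.5, 0, 0], [-0.03, 0, 0, 0, 0, 0, 0.03], [0, -0.03, 0, 5.5, 0, 0, 0.05], [0, -0.035, 0, 5.5, 0, 0, 0.05], [0, -0.035, 0, 5.5, 0, 0, 0.05], [0, -0.035, 0, 5.5, 0, 0, 0.05], [0, -0.035, 0, 0, 0, 0, 0.05], [0, -0.035, 0, 0, 0, 0, 0.05], [0, -0.035, 0, 0, 0, 0, 0.05], [0, 0, 0, 0, 0, 0, 0.05]]]}}

```text
t: 5.67
tool_pos: [0.5977, 0.2855, 0.3164]
tool_rot: [-2.131, 0.223, 2.129]
contact_force: [-0.4, -0.7, -1.1]
opening: 0.0506
```

```bash
cat >> h.py <<'E'
def to(p):
    o=st();M=R.from_rotvec(o['tool_rot']).as_matrix();print("toolshift",np.round(M.T@(np.array(p)-o['tool_pos']),4))
E
python3 -c "
from h import *
to([.495,.347,.28])
s=save('scene','s3');t=save('top','t3');marks(('scene','top'),('hook_stand','hook_tip','pail_grip'))
M=R.from_euler('z',.24).as_matrix()
for z in (.155,.175): print([pix(c,np.array([.652,.065,0])+M@[-.115,0,z]) for c in('scene','top')])
f=lambda a,x,y,n:cv2.resize(a[y:y+n,x:x+n,::-1],(400,400))
cv2.imwrite('pics/c3.png',np.hstack([f(s,210,160,140),f(t,260,140,110)]))"
```

```text
t 5.6667 pos [0.5977 0.2855 0.3164] op 0.0506 F [-0.4 -0.7 -1.1]
[[-0.001 -0.189 -0.982]
 [-0.019 -0.982  0.189]
 [-1.     0.019 -0.002]] [ 0.34  0.11  1.41 -0.02  1.63  2.1 ]
toolshift [ 0.0354 -0.0416  0.1125]
scene hook_stand 0.85 [6.565e-01 6.090e-02 3.000e-04] [273.8 310.7]
scene hook_tip 0.83 [0.543  0.031  0.1529] [327.9 259.9]
scene pail_grip 0.68 [0.4939 0.345  0.1629] [244.2 377.2]
top hook_tip 0.78 [0.5424 0.0394 0.1575] [333.6 238.3]
[array([327.3, 261.2]), array([334.4, 239.4])]
[array([327.3, 252.3]), array([334.7, 237.8])]
```

View pics/c3.png

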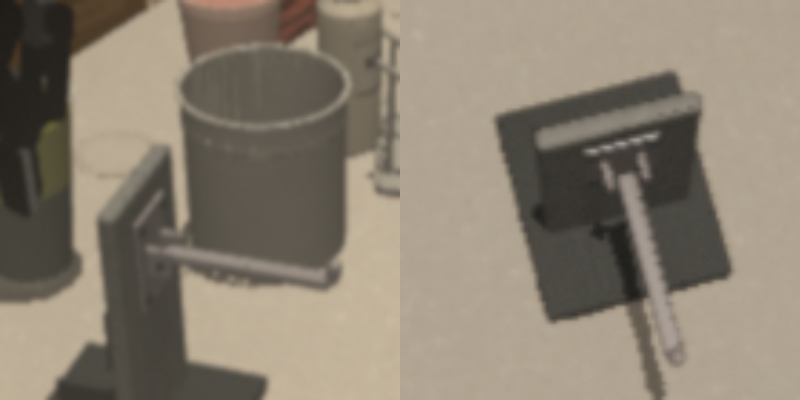

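The arm is level, with the tip at (.543,.036,.155). Next I move above the pail grip.

Emit:
{"op": "arm_command", "data": {"plan": [[[0.006, -0.01, 0.028, 0, 0, -1, 0.05], [0.006, -0.01, 0.028, 0, 0, 0, 0.05], [0.006, -0.01, 0.028, 0, 0, 0, 0.05], [0.006, -0.01, 0.026, 0, 0, 0, 0.05], [0, 0, 0, 0, 0, 0, 0.05], [0, 0, 0, 0, 0, 0, 0.05]]]}}

```text
t: 6.57
tool_pos: [0.4966, 0.3354, 0.2939]
tool_rot: [-2.121, 0.222, 2.103]
contact_force: [0.4, 0.6, -0.1]
opening: 0.0499
```

```bash
python3 -c "
from h import *
to([.494,.347,.149])
"
```

```text
t 6.5667 pos [0.4966 0.3354 0.2939] op 0.0499 F [ 0.4  0.6 -0.1]
[[ 0.008 -0.207 -0.978]
 [-0.002 -0.978  0.207]
 [-1.     0.    -0.008]] [ 0.47 -0.04  1.6  -0.01  1.57  2.25]
toolshift [ 0.1448 -0.0109  0.0061]
```

Emit:
{"op": "arm_command", "data": {"plan": [[[0.02, -0.006, 0.003, 0, 0.4, 0, 0.05], [0.03, -0.005, 0.003, 0, 0, 0, 0.05], [0.03, 0, 0, 0, 0, 0, 0.05], [0, 0, 0, 0, 0, 0, 0.05], [0, 0, 0, 0, 0, 0, 0.05]]]}}

```text
t: 6.98
tool_pos: [0.4999, 0.3446, 0.2179]
tool_rot: [-2.134, 0.224, 2.079]
contact_force: [0.2, -0.2, 1.6]
opening: 0.0498
```

```bash
python3 -c "
from h import *
to([.494,.347,.149])
s=save('scene','s4');marks(('scene',),('pail_grip',))
cv2.imwrite('pics/c4.png',cv2.resize(s[310:470,170:330,::-1],(400,400)))"
```

```text
t 6.9833 pos [0.4999 0.3446 0.2179] op 0.0498 F [ 0.2 -0.2  1.6]
[[ 0.026 -0.213 -0.977]
 [ 0.    -0.977  0.213]
 [-1.    -0.006 -0.025]] [ 0.49  0.01  1.68 -0.01  1.43  2.27]
toolshift [ 0.0687 -0.0007  0.008 ]
scene pail_grip 0.77 [0.4917 0.3448 0.1611] [245.7 378.7]
```

View pics/c4.png

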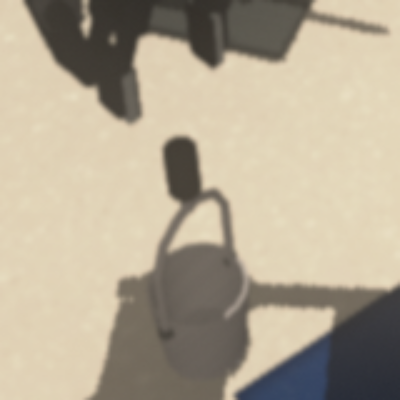

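The fingers straddle the grip line, with the grip at crop (182,170) below and between them. I'll fix the tilt, descend and close.

Emit:
{"op": "arm_command", "data": {"plan": [[[0.01, 0, 0.006, 0, -1.5, 0, 0.05], [0.015, 0, 0.002, 0, 0, 0, 0.05], [0.015, 0, 0, 0, 0, 0, 0.05], [0.015, 0, 0, 0, 0, 0, 0.05], [0.013, 0, 0, 0, 0, 0, 0.05], [0, 0, 0, 0, 0, 0, 0.05]]]}}

```text
t: 7.58
tool_pos: [0.4967, 0.3483, 0.1536]
tool_rot: [-2.109, 0.213, 2.091]
contact_force: [0.4, -0.1, -0.7]
opening: 0.0498
```

```bash
python3 -c "
from h import *
to([.493,.346,.149])"
```

```text
t 7.5833 pos [0.4967 0.3483 0.1536] op 0.0498 F [ 0.4 -0.1 -0.7]
[[ 0.01  -0.215 -0.977]
 [ 0.014 -0.976  0.215]
 [-1.    -0.016 -0.007]] [0.49 0.06 1.74 0.01 1.33 2.27]
toolshift [0.0046 0.0031 0.0031]
```

Emit:
{"op": "arm_command", "data": {"plan": [[[0.005, 0.003, 0.003, 0, -0.5, 0.8, 0.05], [0, 0, 0, 0, 0, 0, 0.032], [0, 0, 0, 0, 0, 0, 0.026], [0, 0, 0, 0, 0, 0, 0.022], [0, 0, 0, 0, 0, 0, 0.018], [0, 0, 0, 0, 0, 0, 0.012], [0, 0, 0, 0, 0, 0, 0.008], [0, 0, 0, 0, 0, 0, 0.005], [0, 0, 0, 0, 0, 0, 0.005]]], "squeeze": 35}}

```text
t: 8.33
tool_pos: [0.4937, 0.3466, 0.1503]
tool_rot: [-2.106, 0.226, 2.106]
contact_force: [-0.7, -0.8, -0.4]
opening: 0.0192
```

Emit:
{"op": "arm_command", "data": {"plan": [[[-0.01, 0, 0, 0, 0, 0, 0.005], [-0.02, 0, 0, 0, 0, 0, 0.005], [-0.02, 0, 0, 0, 0, 0, 0.005], [-0.02, 0, 0, 0, 0, 0, 0.005], [-0.02, 0, 0, 0, 0, 0, 0.005], [0, 0, 0, 0, 0, 0, 0.005], [0, 0, 0, 0, 0, 0, 0.005]]]}}

```text
t: 8.92
tool_pos: [0.4928, 0.3458, 0.2457]
tool_rot: [-2.104, 0.228, 2.109]
contact_force: [-0.1, 0.5, -1.2]
opening: 0.0185
```

```bash
python3 -c "
from h import *
to([.45,.25,.245])
s=save('scene','s5');t=save('top','t5');marks(('scene','top'),('pail_grip','hook_tip'))
f=lambda a,x,y,n:cv2.resize(a[y:y+n,x:x+n,::-1],(400,400))
cv2.imwrite('pics/c5.png',np.hstack([f(s,150,240,220),f(t,120,180,180)]))"
```

```text
t 8.9167 pos [0.4928 0.3458 0.2457] op 0.0185 F [-0.1  0.5 -1.2]
[[-0.002 -0.215 -0.977]
 [ 0.002 -0.977  0.215]
 [-1.    -0.001  0.002]] [ 0.49 -0.01  1.65  0.    1.5   2.27]
toolshift [0.0007 0.1028 0.0212]
scene pail_grip 0.9 [0.4925 0.3446 0.2635] [238.2 323.7]
scene hook_tip 0.96 [0.5434 0.0347 0.1537] [326.7 260.5]
top hook_tip 0.64 [0.5417 0.036  0.1558] [335.2 238.7]
```

View pics/c5.png

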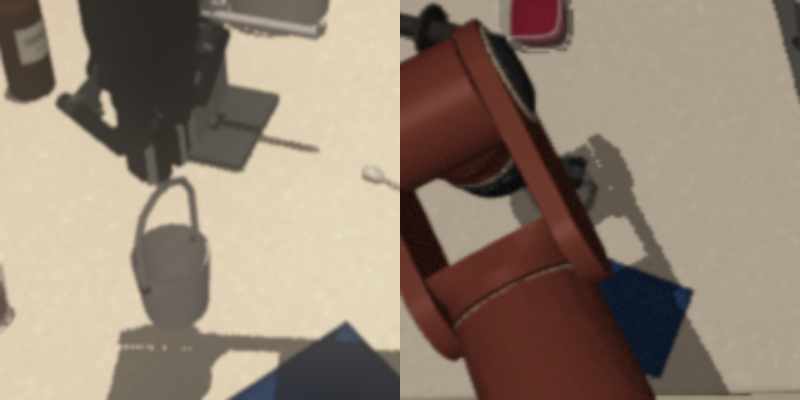

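The pail is gripped and upright, and the scene crop shows it clear of the table. I'll turn it so the bail is square to the arm, lowering to threading height.

Emit:
{"op": "arm_command", "data": {"plan": [[[0.005, 0, 0, -5, 0, 0, 0.005], [0.005, 0, 0, -5, 0, 0, 0.005], [0.005, 0, 0, -5, 0, 0, 0.005], [0.005, 0, 0, -5, 0, 0, 0.005], [0.005, 0, 0, -2.5, 0, 0, 0.005], [0, 0, 0, 0, 0, 0, 0.005]]]}}

```text
t: 9.72
tool_pos: [0.4892, 0.344, 0.2101]
tool_rot: [2.1, 0.203, -2.133]
contact_force: [-0.4, 0.4, 0.0]
opening: 0.0189
```

```bash
python3 -c "
from h import *
to([.455,.017,.22])"
```

```text
t 9.7167 pos [0.4892 0.344  0.2101] op 0.0189 F [-0.4  0.4  0. ]
[[-0.015  0.194 -0.981]
 [-0.005 -0.981 -0.194]
 [-1.     0.002  0.016]] [0.49 0.01 1.69 0.   1.46 1.86]
toolshift [-0.0076  0.3141  0.0972]
```

Emit:
{"op": "arm_command", "data": {"plan": [[[-0.003, 0.008, 0.006, 0, 0.5, 0, 0.005], [-0.003, 0.015, 0.008, 0, 0.4, 0, 0.005], [-0.002, 0.02, 0.008, 0, 0, 0, 0.005], [0, 0.02, 0.008, 0, 0, 0, 0.005], [0, 0.02, 0.008, 0, 0, 0, 0.005], [0, 0.02, 0.008, 0, 0, 0, 0.005], [0, 0.02, 0.007, 0, 0, 0, 0.005], [0, 0.02, 0.006, 0, 0, 0, 0.005], [0, 0.02, 0.006, 0, 0, 0, 0.005], [0, 0.02, 0.006, 0, 0, 0, 0.005], [0, 0.02, 0.006, 0, 0, 0, 0.005], [0, 0.02, 0.005, 0, 0, 0, 0.005], [0, 0.02, 0.005, 0, 0, 0, 0.005], [0, 0.02, 0.005, 0, 0, 0, 0.005], [0, 0.015, 0.003, 0, 0, 0, 0.005], [0, 0.008, 0, 0, 0, 0, 0.005], [0, 0, 0, 0, 0, 0, 0.005], [0, 0, 0, 0, 0, 0, 0.005]]]}}

```text
t: 11.22
tool_pos: [0.4416, 0.0318, 0.2115]
tool_rot: [2.113, 0.18, -2.143]
contact_force: [0.1, 0.6, -1.0]
opening: 0.019
```

```bash
python3 -c "
from h import *
to([.469,.017,.219])
s=save('scene','s6');t=save('top','t6');marks(('scene','top'),('pail_grip','hook_tip'))
f=lambda a,x,y,n:cv2.resize(a[y:y+n,x:x+n,::-1],(400,400))
cv2.imwrite('pics/c6.png',np.hstack([f(s,220,180,200),f(t,260,150,160)]))"
```

```text
t 11.2167 pos [0.4416 0.0318 0.2115] op 0.019 F [ 0.1  0.6 -1. ]
[[-0.013  0.173 -0.985]
 [-0.006 -0.985 -0.173]
 [-1.     0.004  0.014]] [-0.09 -0.39  2.03 -0.01  1.51  1.31]
toolshift [-0.0077  0.0193 -0.0243]
scene pail_grip 0.69 [0.4434 0.0318 0.2267] [377.9 242.1]
scene hook_tip 0.8 [0.5452 0.0345 0.1541] [325.9 259.9]
top pail_grip 0.7 [0.442  0.0359 0.2246] [337.8 281.5]
top pail_grip 0.41 [0.5444 0.0383 0.1588] [334.2 237.3]
top hook_tip 0.82 [0.5454 0.0384 0.1584] [334.1 236.9]
```

View pics/c6.png

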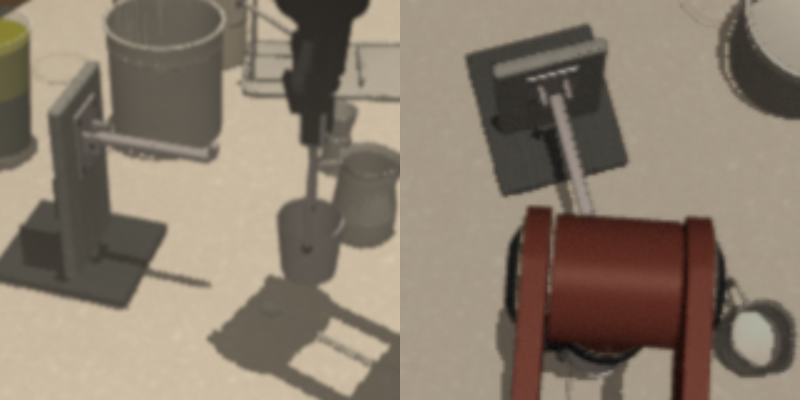

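The pail is in front of the arm tip, with the arm level and the bail nearly square to it. I'll line it up with the arm axis at threading height.

Emit:
{"op": "arm_command", "data": {"plan": [[[-0.004, 0.007, -0.006, 0, 0.8, 0, 0.005], [-0.004, 0.007, -0.008, 0, 0, 0, 0.005], [0, 0.005, -0.006, 0, 0, 0, 0.005], [0, 0, 0, 0, 0, 0, 0.005], [0, 0, 0, 0, 0, 0, 0.005]]]}}

```text
t: 11.93
tool_pos: [0.4679, 0.0165, 0.2211]
tool_rot: [2.129, 0.185, -2.123]
contact_force: [-0.3, -0.9, -0.8]
opening: 0.0188
```

```bash
python3 -c "
from h import *
to([.58,.046,.219])
o=ctrl.get_obs();print(R.from_euler('z',.25).as_matrix().T@(np.array(o['tool_pos'])-[.653,.065,0]))
s=save('scene','s7');marks(('scene',),('pail_grip',));m=cut_out('scene','pail_grip')[0]['mask']
M=R.from_euler('z',.25).as_matrix();g=np.array(o['tool_pos'])+[0,0,.01]
for z in(-.05,-.07,-.09):
  for k in(-1,1): print(z,k,pix('scene',g+M@[0,k*.031,z]))
f=lambda a,x,y,n:cv2.resize(a[y:y+n,x:x+n,::-1],(600,600),interpolation=2)
cv2.imwrite('pics/c7.png',f(s,310,210,120))"
```

```text
t 11.9333 pos [0.4679 0.0165 0.2211] op 0.0188 F [-0.3 -0.9 -0.8]
[[ 0.003  0.177 -0.984]
 [-0.004 -0.984 -0.177]
 [-1.     0.005 -0.003]] [-0.12 -0.33  1.98 -0.    1.49  1.27]
toolshift [ 0.0023 -0.0091 -0.1155]
[-0.19129338 -0.0011782   0.22107877]
scene pail_grip 0.93 [0.471  0.0151 0.2364] [368.  228.4]
-0.05 -1 [371.7 246. ]
-0.05 1 [364.1 265.2]
-0.07 -1 [371.2 254.9]
-0.07 1 [363.7 274.3]
-0.09 -1 [370.8 263.7]
-0.09 1 [363.3 283.2]
```

View pics/c7.png

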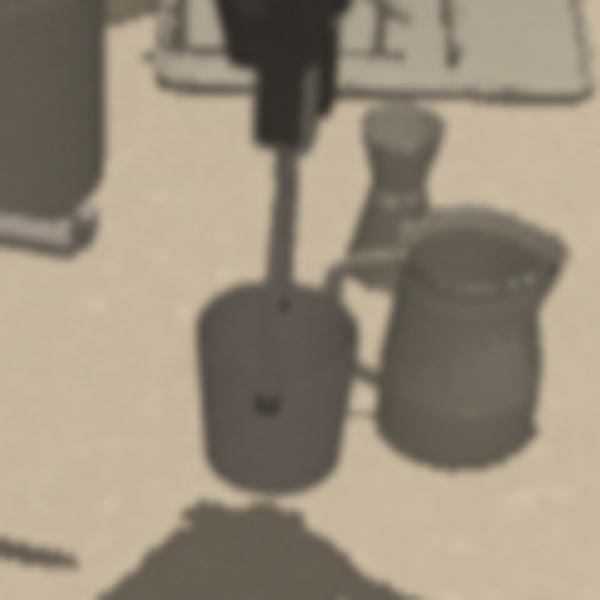

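The bail is about 4–5° from square, which is fine, and the pail hangs upright. I'm threading it over the arm now.

Emit:
{"op": "arm_command", "data": {"plan": [[[0, -0.001, -0.008, 1, 0, 0, 0.005], [0, -0.001, -0.012, 1, 0, 0, 0.005], [0, -0.001, -0.012, 0, 0, 0, 0.005], [0, -0.001, -0.012, 0, 0, 0, 0.005], [0, -0.001, -0.012, 0, 0, 0, 0.005], [0, -0.001, -0.012, 0, 0, 0, 0.005], [0, -0.001, -0.012, 0, 0, 0, 0.005], [0, -0.001, -0.012, 0, 0, 0, 0.005], [0, -0.001, -0.01, 0, 0, 0, 0.005], [0, 0, 0, 0, 0, 0, 0.005], [0, 0, 0, 0, 0, 0, 0.005]]]}}

```text
t: 13.0
tool_pos: [0.5735, 0.045, 0.218]
tool_rot: [2.152, 0.143, -2.148]
contact_force: [-0.9, -0.5, -0.7]
opening: 0.0191
```

```bash
python3 -c "
from h import *
to([.58,.046,.187])
o=ctrl.get_obs();print(R.from_euler('z',.25).as_matrix().T@(np.array(o['tool_pos'])-[.653,.065,0]))
s=save('scene','s8');t=save('top','t8');marks(('scene',),('pail_grip','hook_tip'))
f=lambda a,x,y,n:cv2.resize(a[y:y+n,x:x+n,::-1],(400,400),interpolation=2)
cv2.imwrite('pics/c8.png',np.hstack([f(s,240,170,140),f(t,260,140,140)]))"
```

```text
t 13.0 pos [0.5735 0.045  0.218 ] op 0.0191 F [-0.9 -0.5 -0.7]
[[ 0.002  0.135 -0.991]
 [-0.003 -0.991 -0.135]
 [-1.     0.003 -0.002]] [-0.05 -0.06  1.75 -0.    1.45  1.39]
toolshift [ 0.031  -0.0002 -0.0065]
[-0.08197123  0.00024677  0.21803485]
scene pail_grip 0.78 [0.5748 0.0442 0.2335] [308.7 221.8]
scene hook_tip 0.63 [0.5431 0.0331 0.156 ] [327.3 259.1]
```

View pics/c8.png

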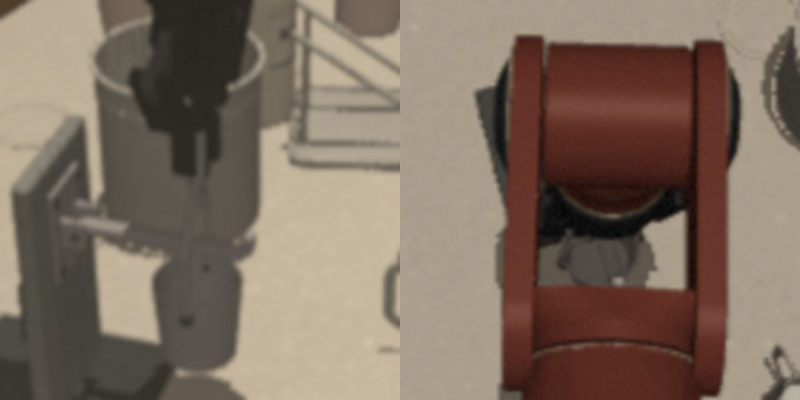

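The arm passes through the bail with the near leg in front of it, and the pail is behind the prong. I'll lower gently until the arch rests on the arm.

Emit:
{"op": "arm_command", "data": {"plan": [[[0.008, 0, -0.001, 0, 0, 0, 0.005], [0.008, 0, -0.001, 0, 0, 0, 0.005], [0.006, 0, 0, 0, 0, 0, 0.005], [0.005, 0, 0, 0, 0, 0, 0.005], [0, 0, 0, 0, 0, 0, 0.005], [0, 0, 0, 0, 0, 0, 0.005]]]}}

```text
t: 13.7
tool_pos: [0.5734, 0.0444, 0.1879]
tool_rot: [2.152, 0.141, -2.149]
contact_force: [0.4, -0.4, -0.5]
opening: 0.0189
```

Emit:
{"op": "arm_command", "data": {"plan": [[[0.002, 0, 0, 0, 0, 0, 0.005], [0.002, 0, 0, 0, 0, 0, 0.005], [0, 0, 0, 0, 0, 0, 0.005]]]}}

```text
t: 13.95
tool_pos: [0.5738, 0.0444, 0.1849]
tool_rot: [2.153, 0.141, -2.148]
contact_force: [0.1, -1.0, -0.3]
opening: 0.019
```

Emit:
{"op": "arm_command", "data": {"plan": [[[0.002, 0, 0, 0, 0, 0, 0.005], [0, 0, 0, 0, 0, 0, 0.005], [0, 0, 0, 0, 0, 0, 0.005]]]}}

```text
t: 14.2
tool_pos: [0.5749, 0.0443, 0.185]
tool_rot: [2.156, 0.141, -2.144]
contact_force: [-0.6, 0.0, -1.7]
opening: 0.019
```

```bash
python3 -c "
from h import *
st()
get_image('scene');marks(('scene','scene'),('pail_grip',))"
```

```text
t 14.2 pos [0.5749 0.0443 0.185 ] op 0.019 F [-0.6  0.  -1.7]
[[ 0.006  0.134 -0.991]
 [-0.003 -0.991 -0.134]
 [-1.     0.004 -0.005]] [-0.05 -0.03  1.78 -0.    1.39  1.39]
scene pail_grip 0.63 [0.5751 0.0421 0.2018] [309.6 236. ]
scene pail_grip 0.63 [0.5751 0.0421 0.2018] [309.6 236. ]
```

Emit:
{"op": "arm_command", "data": {"plan": [[[0.003, 0, 0, 0, 0, 0, 0.005], [0.003, 0, 0, 0, 0, 0, 0.005], [0, 0, 0, 0, 0, 0, 0.005], [0, 0, 0, 0, 0, 0, 0.005]]]}}

```text
t: 14.68
tool_pos: [0.5763, 0.0444, 0.1853]
tool_rot: [2.16, 0.14, -2.14]
contact_force: [-0.0, 0.6, -1.0]
opening: 0.0193
```

Emit:
{"op": "arm_command", "data": {"plan": [[[0.004, 0, 0, 0, 0, 0, 0.005]]]}}

```text
t: 14.77
tool_pos: [0.5772, 0.0445, 0.1835]
tool_rot: [2.162, 0.14, -2.137]
contact_force: [-6.7, 1.5, 24.3]
opening: 0.0189
```

```bash
python3 -c "
from h import *
st()"
```

```text
t 14.7667 pos [0.5772 0.0445 0.1835] op 0.0189 F [-6.7  1.5 24.3]
[[ 0.012  0.134 -0.991]
 [-0.003 -0.991 -0.134]
 [-1.     0.005 -0.011]] [-0.05 -0.03  1.78 -0.    1.38  1.39]
```

The arch rests on the arm: there was +24 N on the push. I'll relax, open slowly and rise straight up.

Emit:
{"op": "arm_command", "data": {"plan": [[[0, 0, 0, 0, 0, 0, 0.005], [0, 0, 0, 0, -0.6, 0, 0.005], [0, 0, 0, 0, 0, 0, 0.005], [0, 0, 0, 0, 0, 0, 0.022], [0, 0, 0, 0, 0, 0, 0.026], [0, 0, 0, 0, 0, 0, 0.032], [0, 0, 0, 0, 0, 0, 0.04], [0, 0, 0, 0, 0, 0, 0.05], [0, 0, 0, 0, 0, 0, 0.05], [-0.006, 0, 0, 0, 0, 0, 0.05], [-0.01, 0, 0, 0, 0, 0, 0.05], [-0.015, 0, 0, 0, 0, 0, 0.05], [-0.02, 0, 0, 0, 0, 0, 0.05], [-0.03, 0, 0, 0, 0, 0, 0.05], [-0.03, 0, 0, 0, 0, 0, 0.05], [0, 0, 0, 0, 0, 0, 0.05]]]}}

```text
t: 16.1
tool_pos: [0.5755, 0.0451, 0.2982]
tool_rot: [2.144, 0.14, -2.156]
contact_force: [-0.1, 0.0, 1.3]
opening: 0.05
```

```bash
python3 -c "
from h import *
st()
s=save('scene','s9');t=save('top','t9');marks(('scene','top'),('pail_grip','hook_tip'))
f=lambda a,x,y,n:cv2.resize(a[y:y+n,x:x+n,::-1],(400,400),interpolation=2)
cv2.imwrite('pics/c9.png',np.hstack([f(s,240,170,140),f(t,260,140,140)]))"
```

```text
t 16.1 pos [0.5755 0.0451 0.2982] op 0.05 F [-0.1  0.   1.3]
[[-0.006  0.134 -0.991]
 [-0.004 -0.991 -0.134]
 [-1.     0.004  0.006]] [-0.05 -0.09  1.64 -0.    1.59  1.39]
scene pail_grip 0.88 [0.5784 0.0425 0.2001] [308.  236.4]
scene hook_tip 0.64 [0.5454 0.0372 0.1528] [325.1 261.2]
top pail_grip 0.69 [0.5798 0.0506 0.1984] [328.4 217.3]
top hook_tip 0.21 [0.5779 0.0501 0.1972] [328.7 218.3]
```

View pics/c9.png

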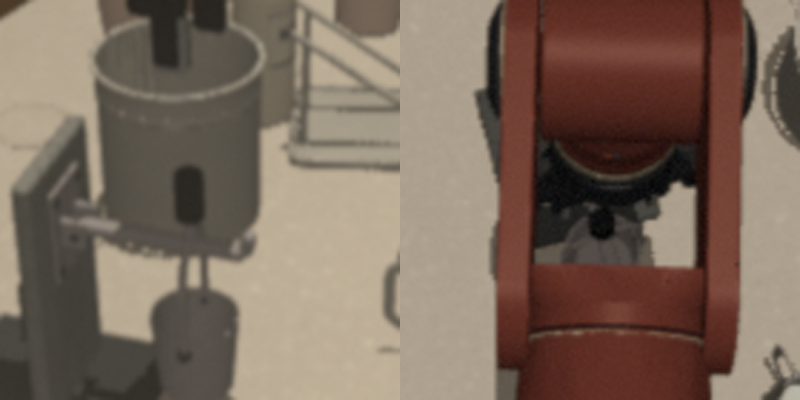

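The pail hangs on the arm behind the tip, and the gripper is clear. I'll let it settle and compare.

Emit:
{"op": "arm_command", "data": {"plan": [[[-0.02, 0, 0, 0, 0, 0, 0.05], [0, 0, 0, 0, 0, 0, 0.05], [0, 0, 0, 0, 0, 0, 0.05], [0, 0, 0, 0, 0, 0, 0.05], [0, 0, 0, 0, 0, 0, 0.05], [0, 0, 0, 0, 0, 0, 0.05], [0, 0, 0, 0, 0, 0, 0.05], [0, 0, 0, 0, 0, 0, 0.05], [0, 0, 0, 0, 0, 0, 0.05], [0, 0, 0, 0, 0, 0, 0.05], [0, 0, 0, 0, 0, 0, 0.05], [0, 0, 0, 0, 0, 0, 0.05], [0, 0, 0, 0, 0, 0, 0.05], [0, 0, 0, 0, 0, 0, 0.05], [0, 0, 0, 0, 0, 0, 0.05], [0, 0, 0, 0, 0, 0, 0.05], [0, 0, 0, 0, 0, 0, 0.05], [0, 0, 0, 0, 0, 0, 0.05], [0, 0, 0, 0, 0, 0, 0.05], [0, 0, 0, 0, 0, 0, 0.05]]]}}

```text
t: 18.07
tool_pos: [0.5687, 0.0453, 0.2968]
tool_rot: [2.111, 0.144, -2.192]
contact_force: [-0.2, 0.0, -0.1]
opening: 0.0502
```

```bash
python3 -c "
from h import *
M=R.from_euler('z',.25).as_matrix()
a=get_image('scene').astype(int)
for c in('scene','top'):
  if c=='top': get_image(c)
  d=mark_of(c,'pail_grip')[0];print(c,np.round(M.T@(w(c,d['at'])-[.653,.065,0]),4),d['conf'])
for i in range(4): b=get_image('scene').astype(int)
print('motion',np.abs(a-b)[160:330,240:380].max(), np.abs(a-cv2.imread('pics/s9.png')[:,:,::-1])[220:330,240:380].max())
marks(('scene',),('hook_tip',))"
```

```text
scene [-0.0755 -0.0021  0.1993] 0.66
top [-0.0791  0.0037  0.1975] 0.89
motion 5 52
scene hook_tip 0.73 [0.5434 0.0335 0.156 ] [327.  259.2]
```

```bash
python3 -c "
from h import *
print(finish_job())"
```

```text
the job is handed in; nothing more can be done
None
```

The hook arm is folded down level and the pail hangs on it by its bail behind the upturned tip. I handed the job in about 18 s into the 58 s limit; it reports no verdict.

**What I did:** I pulled the arm forward from behind with the fingers shut until it fell onto its stop, while the pail still stood on the worktop. Then I gripped the pail by its black grip, carried it upright, turned it about 22° to square the bail, threaded it over the arm and set it down. I released it and backed off upward.

**Last checks:**

| Check | Measured | Allowed |
|---|---|---|
| Grip in front of the hinge | 76–79 mm | 25–112 mm |
| Grip off the arm's line | within 4 mm | 20 mm |
| Grip height | about 198 mm | 180–210 mm |
| Arm tip height | 156 mm | about 155 mm when level |
| Gripper clearance | fingertips about 80 mm above the top of the grip | no contact |

- **Bail:** it was about 4–5° from square before threading, by eye from the picture. I did not measure it again after release.
- **Stillness:** pictures about 0.2 s apart showed no motion. A comparison with the picture taken 2 s earlier, just after release, did show a difference, which I put down to the gripper's shadow or a small settling swing.
- **Disagreements:** the two cameras differed by about 6 mm across the arm's line. An early reading put the tip at 184 mm with the gripper still by it, but every later look from either camera put the tip at 153–159 mm, except one low-confidence top-view reading just after release that landed on the pail grip.
- **Contact force:** the highest I read was about 25 N at the wrist, when I pressed the bail down once to confirm it was resting on the arm.

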